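Fit and check a wall switch on the vanity

TASK

Press the grey switch insert down until it is flush with the ivory switch unit. Then take the orange test probe from its wooden rest and gently touch its tip first on the brass contact with the red collar and then on the one with the blue collar, about half a second each, without touching the contact with the green collar. Finally put the probe back upright across the two rails of its rest and let go, leaving the soap bottle, jar and tin where they are.

Things in the scene. Friction and masses are not known exactly. Their poses are not given: they have to be found in the camera images.
- panel: The ivory wall-switch unit lying face up, fixed to the counter: 114 mm (x) by 210 mm (y) by 32 mm high. Origin: centre of its underside; z up. Its recess with the insert is centred at y = -62 mm, the three contacts stand at x = 0 and y = 5, 43 and 81 mm.
- insert_top (a point): Centre of the top face of the grey switch insert (71 mm along the unit's x by 47 mm along its y, with two white rocker bars marked on it), which sticks up out of the recess by 7 to 10 mm at first. Flush is when this point is level with recess_rim.
- insert (a joint): How far the insert has been pressed down, in m: 0 = 10 mm proud, 0.010 = flush and fully home (a stop). It slides stiffly (about 5 N) and stays where it is left.
- recess_rim (a point): Centre of the recess's mouth, level with the unit's top face (32 mm above the counter).
- red_stud: Brass spring contact: an upright stud 11 mm across in a red collar (28 mm across, 4 mm high) on top of the switch unit. Origin: centre of the stud's flat top, 44 mm above the counter (12 mm above the unit). It springs down up to 6 mm, 1.2 N at first, 3.6 N fully down. Which colour is where in the row of three varies.
- blue_stud: Brass spring contact: an upright stud 11 mm across in a blue collar (28 mm across, 4 mm high) on top of the switch unit. Origin: centre of the stud's flat top, 44 mm above the counter (12 mm above the unit). It springs down up to 6 mm, 1.2 N at first, 3.6 N fully down. Which colour is where in the row of three varies.
- green_stud: Brass spring contact: an upright stud 11 mm across in a green collar (28 mm across, 4 mm high) on top of the switch unit. Origin: centre of the stud's flat top, 44 mm above the counter (12 mm above the unit). It springs down up to 6 mm, 1.2 N at first, 3.6 N fully down. Which colour is where in the row of three varies. It must not be touched.
- rest: Wooden probe rest, fixed: a base 100 mm (x) by 90 mm (y) by 8 mm with two rails along x, each 16 mm wide, 60 mm high over the counter, centred at y = -28 and +28 mm, so that there is a 40 mm gap between them, open at both ends. Origin: centre of the underside.
- rest_top (a point): Middle of the rest, between the rails, at the height of their tops (60 mm above the counter).
- probe: Loose test probe (80 g), upright, its guard across the two rails, its needle hanging between them. Origin: centre of the guard's underside; z up. Guard: black plate 40 mm (x) by 70 mm (y) by 6 mm. Handle: orange upright block 24 mm (x) by 18 mm (y), from 6 to 56 mm above the origin. Needle: steel, 8 mm thick (5 mm at the end), pointing down to 45 mm below the origin.
- probe_tip (a point): The end of the probe's needle, 45 mm below the probe's origin.
- soap: White soap bottle with a black pump, 64 mm across, 169 mm high, a bystander. Origin: centre of its underside.
- jar: Amber jar, 72 mm across, 100 mm high, a bystander. Origin: centre of its underside.
- tin: Flat aluminium tin, 62 mm across, 36 mm high, a bystander. Origin: centre of its underside.
Things that resemble listed ones, but are neither listed nor needed, are in the scene too. Of the things like the panel, leave any that is pink; of the rest the larger one is meant. Leave any purple or turquoise look-alike of the probe alone.

How it is judged:
By the outcome, as a careful person would: the job done as asked, in the order asked, and still so for the second after the job is handed in, with the robot touching nothing.
It also fails if it takes over 64 s, if anything falls off the work surface, if the arm or the gripper's body presses on something with over 40 N, if the wrist force passes 120 N, or if a joint passes its speed limit or range.

ROBOT

A 6-joint arm with a two-finger parallel gripper is mounted at the origin on the work surface. World frame = base frame: x ahead of the robot, y to its left, z up, the work surface at z = 0. Lengths are in mm, angles in rad, forces in N, time in s.
With the tool pointing down it reaches from about 350 to 775 mm from the base axis. Payload 7.3 kg.
Tool frame: the origin (TCP) lies midway between the tips of the shut fingers; the grasp point (between the pads) lies 19 mm behind it; z points along the fingers, y is the line along which they close (so a half turn about z gives the same grasp; the last joint's range is limited). The gripper opens to 92 mm and grips with 3 to 60 N. Pads are 19 mm wide; open, the fingers measure 130 mm over their backs; the gripper's body (75 mm by 190 mm) begins 47 mm behind the grasp point.
Start: joints at [-1.394, 0.342, 1.524, -0, 1.275, -0.146], TCP at [166.565, -497.897, 226.741] pointing down, gripper open.
Joint ranges: [-2.53, 2.53], [-0.77, 2.02], [0.04, 2.7], [-1, 4.14], [0.28, 2.66], [-3.11, 3.11]. Speed limits (rad/s): [2.57, 2.57, 3.14, 3.14, 3.14, 3.14].

INTERFACE

Orientations are given as [roll, pitch, yaw] about the fixed x, y, z axes, in that order (R = Rz(yaw) Ry(pitch) Rx(roll)).
In Python, from plant import bot gives the robot as it stands.
- The arm moves only by the tool servo_tool, never from a script. Its argument "deltas" is a list of rows, each a list of 2 entries, a list of its own where there are three numbers: the shift along the tool's x, y, z in m, then the turn, a rotation vector about the tool's x, y, z in degrees. A call has 1 to 20 rows; each row shifts and turns the commanded pose from where the row before left it, along the tool's axes as they then stand; what a row does not reach is not made up. A row lasts 1/8 s, in which the tool goes at most 62.5 mm and 10.7 degrees, less where a joint would pass 70% of its speed; a pose out of reach is approached as far as the arm can. A call with a gripper value outside its range is refused whole. "fingers" is the opening, from 0 (shut) to 1 (fully open), set as the call begins (left out, the last holds). The fingers move at their own pace and stop on an object; the grip force is fixed at half the most. Time passes only in rows, so rows that do not move let the fingers close. It gives the time, the measured TCP pose, the force, the opening and the grip force at its end, in the units of the state.
- bot.get_obs(): the state, without advancing time (a new reading comes with each control period).
- bot.capture(name): name is "side" or "top"; returns the picture (420x560x3 uint8, red, green, blue); there is no depth.
- bot.camera_model(name): a dict with "mtx" (3x3 intrinsics, pixels), "xyz" and "rotation" of the camera in the world. Camera axes: x right, y down, z forward; pixel columns grow to the right and rows downward; lengths in mm; the calibration is good to about 2 mm. A picture is of the moment at which its call begins. camera_model takes no time and is no camera call.
- bot.close_job(): hands the job in; it is judged then, once.
The state is a dict: "time": time; "joint_positions": joint angles; "dq": joint speeds; "tau": joint torques, N m; "tool_pos": TCP position; "tcp_rot": TCP orientation; "contact_force": force on the tool from outside, world axes, zero at the start; "moment": the same for the moment, N m; "grip_width": finger opening in mm; "finger_force": force on a finger pad.
Only numpy, scipy, OpenCV 4.12 (cv2) and the standard library are available. Lean on these libraries where they do the work, as an engineer would, in place of code of your own. Each camera call takes 0.05 s, during which the arm holds its last target. There are 200 camera calls.

## Working session

There is one attempt and no reset: what is moved stays moved. The work goes in short steps, Python scripts to look and compute and a tool call to move; the robot and the scene stay as the last step left them, time stands still between calls to the robot, and variables do not carry over. Pictures are saved under pics/ and viewed, at most 10 in all, crops included, and the job is handed in when it is done.

Besides the shell and the picture viewer there is one more tool, called after "Request:" in YAML: its name, and indented under it one key for each argument. servo_tool: Moves the arm, as the interface text tells. Its arguments: {"type":"object","properties":{"deltas":{"type":"array"},"fingers":{"type":"number"}},"required":["deltas"]}

```bash
mkdir -p pics; python3 - <<'E'
from plant import bot
import cv2
for n in("side","top"):
    im=bot.capture(n); cv2.imwrite(f"pics/{n}0.png",im[:,:,::-1]); m=bot.camera_model(n); print(n,m)
o=bot.get_obs();print(o["time"],o["tool_pos"],o["tcp_rot"],o["grip_width"])
E
```

```text
side {'mtx': array([[403.03603912,   0.        , 279.94687596],
       [  0.        , 403.03603912, 207.51959718],
       [  0.        ,   0.        ,   1.        ]]), 'xyz': array([ 92.22604753, 641.20403906, 812.33668873]), 'rotation': array([-2.32688207e+00, -1.27694995e-03, -2.51555911e+00])}
top {'mtx': array([[391.2271233 ,   0.        , 283.60604235],
       [  0.        , 391.2271233 , 197.81871108],
       [  0.        ,   0.        ,   1.        ]]), 'xyz': array([493.33390761,  -9.77183666, 919.11839319]), 'rotation': array([-3.05564019, -0.00415454, -1.5884812 ])}
0.1 [ 166.50393926 -497.53343212  226.13465258] [-3.14031119e+00 -1.86515173e-04  3.22806064e-01] 91.82216472542693
```

View pics/top0.png

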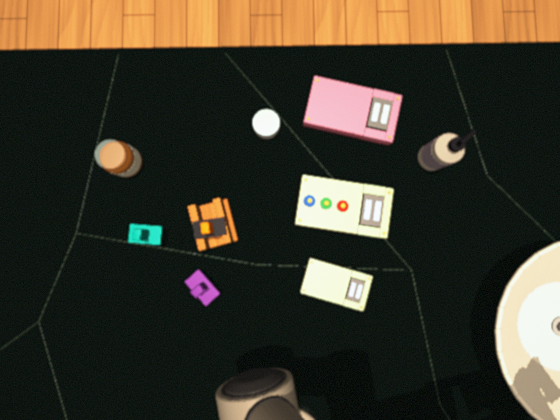

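View pics/side0.png

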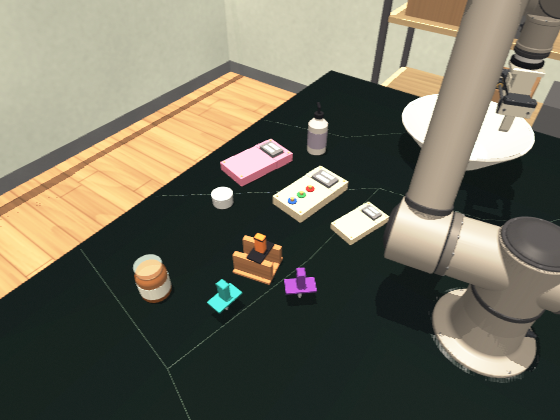

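The top view shows the larger ivory panel at (345,206). Its insert is at (371,210), red stud at (343,206), green at (326,203) and blue at (309,201). The probe is in its rest, with the handle at (205,228). The side view agrees.

```bash
cat > h.py <<'E'
import numpy as np,cv2
from scipy.spatial.transform import Rotation as Ro
def ray(m,p):
    R=Ro.from_euler('xyz',m['rotation']).as_matrix()
    return m['xyz'],R@np.linalg.inv(m['mtx'])@np.array([p[0],p[1],1.])
def plane(m,p,z):
    c,d=ray(m,p); return c+d*(z-c[2])/d[2]
def tri(m1,p1,m2,p2):
    A=np.zeros((3,3));b=np.zeros(3)
    for m,p in((m1,p1),(m2,p2)):
        c,d=ray(m,p);d=d/np.linalg.norm(d);P=np.eye(3)-np.outer(d,d);A+=P;b+=P@c
    return np.linalg.solve(A,b)
def proj(m,X):
    R=Ro.from_euler('xyz',m['rotation']).as_matrix();q=m['mtx']@R.T@(np.asarray(X)-m['xyz']);return q[:2]/q[2]
def blob(im,box,lo,hi):
    x0,y0,x1,y1=box;h=cv2.cvtColor(im[y0:y1,x0:x1],cv2.COLOR_RGB2HSV)
    k=cv2.inRange(h,np.array(lo),np.array(hi));n,l,s,c=cv2.connectedComponentsWithStats(k)
    i=1+np.argmax(s[1:,4]);return c[i]+[x0,y0],s[i,4],(l==i).astype(np.uint8)
E
python3 - <<'E'
import cv2,numpy as np
from plant import bot
from h import *
T=cv2.imread('pics/top0.png')[:,:,::-1].copy();S=cv2.imread('pics/side0.png')[:,:,::-1].copy()
mt,ms=bot.camera_model('top'),bot.camera_model('side')
bt=(295,170,395,240);bs=(270,165,350,222)
for n,lo,hi in(('red',(0,150,80),(9,255,255)),('green',(45,100,60),(80,255,255)),('blue',(100,100,60),(125,255,255))):
    a,b=blob(T,bt,lo,hi),blob(S,bs,lo,hi)
    print(n,a[:2],b[:2],plane(mt,a[0],36).round(1),plane(ms,b[0],36).round(1),tri(mt,a[0],ms,b[0]).round(1))
# panel outline
for m,I,bx in((mt,T,bt),(ms,S,bs)):
    _,ar,k=blob(I,bx,(15,10,120),(40,140,255))
    c=cv2.findContours(k,0,2)[0];c=max(c,key=cv2.contourArea);r=cv2.minAreaRect(cv2.convexHull(c));
    P=[plane(m,p+np.array(bx[:2]),32) for p in cv2.boxPoints(r)];print(ar,np.round(P,1)[:,:2].tolist())
# insert grey region
a=cv2.resize(T[160:250,180:400],None,fx=3.6,fy=3.6,interpolation=cv2.INTER_CUBIC)
b=cv2.resize(S[160:285,225:355],None,fx=2.2,fy=2.2,interpolation=cv2.INTER_CUBIC)
C=np.zeros((600,800,3),np.uint8);C[:a.shape[0],:a.shape[1]]=a;C[324:324+b.shape[0],:b.shape[1]]=b[:276]
c=cv2.resize(S[228:285,228:290],None,fx=4.8,fy=4.8,interpolation=cv2.INTER_CUBIC);C[326:326+c.shape[0],300:300+c.shape[1]]=c
cv2.imwrite('pics/c1.png',C[:,:,::-1])
E
```

```text
red (array([341.94545455, 205.78181818]), np.int32(55)) (array([309.43333333, 188.9       ]), np.int32(30)) [ 549.  -146.5   36. ] [ 550.3 -142.5   36. ] [ 550.5 -146.    33.4]
green (array([325.38095238, 203.12698413]), np.int32(63)) (array([300.77419355, 194.80645161]), np.int32(31)) [ 555.7 -109.1   36. ] [ 556.3 -105.6   36. ] [ 556.9 -108.8   33.4]
blue (array([308.79661017, 200.61016949]), np.int32(59)) (array([291.63333333, 201.1       ]), np.int32(30)) [562.  -71.7  36. ] [562.4 -67.7  36. ] [563.3 -71.3  32.8]
4166 [[508.7, -36.6], [625.6, -57.0], [588.9, -269.2], [472.7, -246.5]]
925 [[626.5, -45.7], [593.8, -329.6], [458.8, -232.6], [503.5, 18.9]]
```

View pics/c1.png

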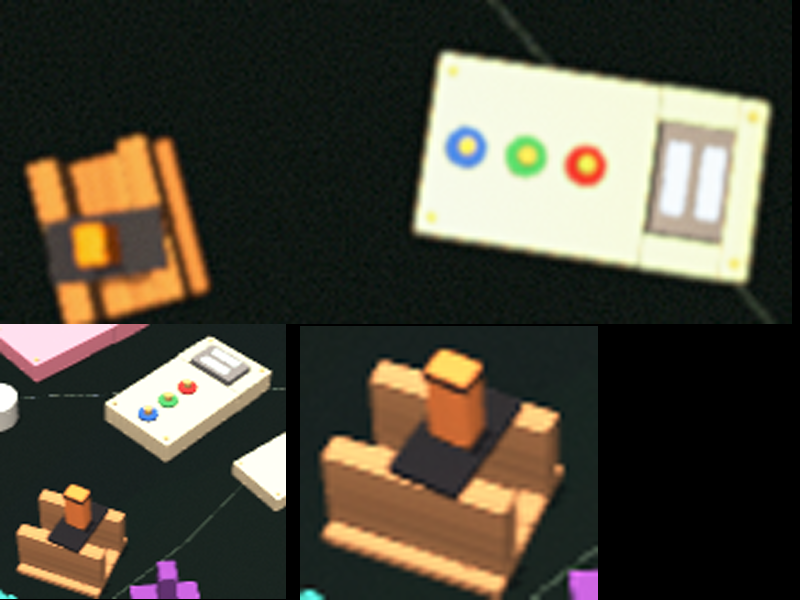

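The crop shows the probe handle's top near top-view (205,228) and side-view (260,237). The black guard lies across the rails, and the insert is still proud of the panel. Next I'll measure the handle, guard, rest and insert.

```bash
python3 - <<'E'
import cv2,numpy as np
from plant import bot
from h import *
T=cv2.imread('pics/top0.png')[:,:,::-1].copy();S=cv2.imread('pics/side0.png')[:,:,::-1].copy()
mt,ms=bot.camera_model('top'),bot.camera_model('side')
hT=cv2.cvtColor(T,cv2.COLOR_RGB2HSV);hS=cv2.cvtColor(S,cv2.COLOR_RGB2HSV)
print('row T',[tuple(map(int,hT[228,x])) for x in range(186,240,2)])
print('col T',[tuple(map(int,hT[y,205])) for y in range(200,248,2)])
print('col S',[tuple(map(int,hS[y,260])) for y in range(230,272,2)])
print('row S',[tuple(map(int,hS[237,x])) for x in range(248,274,2)])
# insert: grey low-sat region in top
x0,y0,x1,y1=352,185,392,230
h=hT[y0:y1,x0:x1]
k=((h[:,:,1]<70)&(h[:,:,2]>60)&(h[:,:,2]<215)).astype(np.uint8)
ys,xs=np.nonzero(k);r=cv2.minAreaRect(np.stack([xs,ys],1).astype(np.float32)[:,None]);print(r)
print('insert',plane(mt,np.array(r[0])+[x0,y0],40))
E
```

```text
row T [(77, 104, 22), (64, 81, 22), (70, 96, 24), (60, 21, 37), (14, 40, 70), (3, 32, 71), (0, 19, 68), (14, 184, 161), (21, 230, 250), (23, 221, 248), (23, 212, 249), (19, 229, 241), (14, 255, 119), (11, 219, 107), (12, 62, 74), (9, 33, 77), (7, 30, 76), (9, 32, 79), (12, 41, 80), (8, 61, 80), (15, 178, 204), (14, 189, 108), (13, 194, 191), (15, 186, 247), (13, 191, 187), (18, 145, 30), (70, 100, 23)]
col T [(73, 81, 22), (35, 64, 24), (14, 187, 169), (15, 182, 249), (16, 184, 247), (16, 183, 246), (15, 187, 245), (15, 181, 246), (15, 188, 246), (14, 182, 245), (11, 131, 128), (17, 219, 229), (23, 221, 249), (23, 215, 248), (23, 212, 248), (23, 215, 248), (20, 227, 247), (12, 166, 129), (6, 19, 66), (12, 126, 73), (14, 184, 93), (14, 186, 111), (15, 185, 164), (14, 184, 194)]
col S [(84, 75, 34), (84, 77, 33), (23, 156, 255), (24, 154, 255), (24, 153, 255), (11, 183, 164), (10, 190, 209), (10, 191, 208), (11, 191, 206), (11, 191, 206), (11, 191, 202), (11, 188, 190), (140, 15, 52), (150, 15, 51), (162, 24, 53), (168, 24, 54), (150, 16, 47), (12, 141, 128), (13, 147, 149), (13, 148, 148), (12, 147, 135)]
row S [(20, 122, 254), (19, 124, 254), (18, 131, 250), (13, 180, 245), (22, 157, 255), (24, 154, 255), (24, 153, 255), (24, 153, 255), (15, 176, 251), (90, 39, 33), (83, 66, 35), (83, 68, 34), (85, 80, 35)]
((24.30000114440918, 20.899999618530273), (31.678386688232422, 42.42640686035156), 8.130102157592773)
insert [ 547.1107912  -223.30922156   40.        ]
```

```bash
python3 - <<'E'
import cv2,numpy as np
from plant import bot
from h import *
T=cv2.imread('pics/top0.png')[:,:,::-1].copy();S=cv2.imread('pics/side0.png')[:,:,::-1].copy()
mt,ms=bot.camera_model('top'),bot.camera_model('side')
a=blob(T,(195,215,220,240),(18,190,200),(27,255,255));b=blob(S,(250,228,275,245),(20,140,230),(27,255,255))
print('handle top',a[:2],b[:2],plane(mt,a[0],116).round(1),plane(ms,b[0],116).round(1),tri(mt,a[0],ms,b[0]).round(1))
def rect(m,k,off,z,t):
    ys,xs=np.nonzero(k);P=np.array([plane(m,(x+off[0],y+off[1]),z)[:2] for x,y in zip(xs,ys)],np.float32)
    r=cv2.minAreaRect(P[:,None]);print(t,np.round(r[0],1),np.round(r[1],1),round(r[2],1),len(xs),P.mean(0).round(1))
    return P
# guard + handle, top and side
for m,I,bx,n in((mt,T,(188,210,232,245),'T'),(ms,S,(245,228,280,268),'S')):
    x0,y0,x1,y1=bx;h=cv2.cvtColor(I[y0:y1,x0:x1],cv2.COLOR_RGB2HSV)
    k=((h[:,:,1]<75)&(h[:,:,2]>(55 if n=='T' else 42))&(h[:,:,2]<95)).astype(np.uint8)
    nn,l,s,c=cv2.connectedComponentsWithStats(k)
    kk=np.isin(l,[i for i in range(1,nn) if s[i,4]>25]);rect(m,kk,(x0,y0),66,'guard '+n)
# rest in top: bright wood tops (z=60) each component
x0,y0,x1,y1=180,190,245,255;h=cv2.cvtColor(T[y0:y1,x0:x1],cv2.COLOR_RGB2HSV)
k=((h[:,:,0]<18)&(h[:,:,0]>10)&(h[:,:,1]>150)&(h[:,:,2]>90)).astype(np.uint8)
cs,_=cv2.findContours(k,0,2);rect(mt,k,(x0,y0),30,'rest all')
# insert
x0,y0,x1,y1=356,188,388,230
h=cv2.cvtColor(T[y0:y1,x0:x1],cv2.COLOR_RGB2HSV);k=((h[:,:,1]<60)&(h[:,:,2]>60)&(h[:,:,2]<200)).astype(np.uint8)
k=cv2.morphologyEx(k,cv2.MORPH_OPEN,np.ones((2,2),np.uint8));n,l,s,c=cv2.connectedComponentsWithStats(k);i=1+np.argmax(s[1:,4])
print(s);rect(mt,l==i,(x0,y0),40,'insert')
E
```

```text
handle top (array([204.64383562, 227.50684932]), np.int32(73)) (array([259.425, 236.225]), np.int32(40)) [504.3 148.2 116. ] [505.7 149.9 116. ] [505.2 148.9 115.3]
guard T [504.6 149.1] [38.  67.5] 6.9 301 [503.5 145.4]
guard S [505.2 150.3] [38.4 71.7] 6.9 197 [501.1 158.2]
rest all [515.7 148. ] [108.7  94. ] 14.1 1311 [516.8 144.8]
[[   0    0   32   42 1035]
 [   5    7   23   34  309]]
insert [ 535.5 -211.7] [46.8 71.7] 81.2 309 [ 534.5 -210.1]
```

Request:
servo_tool:
  deltas:
    - [[0.055,-0.019,0],[0,0,0]]
    - [[0.055,-0.019,0],[0,0,0]]
    - [[0.055,-0.019,0],[0,0,0]]
    - [[0.055,-0.019,0],[0,0,0]]
    - [[0.055,-0.019,0],[0,0,0]]
    - [[0.055,-0.019,0],[0,0,0]]
    - [[0.055,-0.019,0],[0,0,0]]
    - [[0.056,-0.02,0],[0,0,0]]
    - [[0,0,0.03],[0,0,9.4]]
    - [[0,0,0.03],[0,0,9.4]]
    - [[0,0,0.03],[0,0,9.4]]
    - [[0,0,0.03],[0,0,0]]
    - [[0,0,0],[0,0,0]]
    - [[0,0,0],[0,0,0]]
    - [[0,0,0],[0,0,0]]
  fingers: 0

```text
time: 1.98
tool_pos: [537.0, -213.3, 108.2]
tcp_rot: [3.141, -0.002, -0.169]
contact_force: [0.3, 0.0, 0.1]
grip_width: 0.4
finger_force: 0.0
```

Request:
servo_tool:
  deltas:
    - [[0,0,0.02],[0,0,0]]
    - [[0,0,0.02],[0,0,0]]
    - [[0,0,0.015],[0,0,0]]
    - [[0,0,0.008],[0,0,0]]
    - [[0,0,0.002],[0,0,0]]
    - [[0,0,0.002],[0,0,0]]
    - [[0,0,0.002],[0,0,0]]
    - [[0,0,0.002],[0,0,0]]
    - [[0,0,0],[0,0,0]]

```text
time: 3.1
tool_pos: [536.7, -213.2, 36.0]
tcp_rot: [3.141, -0.001, -0.169]
contact_force: [-0.4, 1.1, 4.1]
grip_width: 0.7
finger_force: 2.1
```

Contact at about 5 N. I'll continue down in small steps to the stop.

Request:
servo_tool:
  deltas:
    - [[0,0,0.002],[0,0,0]]
    - [[0,0,0.001],[0,0,0]]
    - [[0,0,0.0005],[0,0,0]]
    - [[0,0,0],[0,0,0]]
    - [[0,0,0],[0,0,0]]

```text
time: 3.72
tool_pos: [536.6, -213.1, 32.3]
tcp_rot: [3.141, -0.001, -0.169]
contact_force: [2.5, -0.6, 2.2]
grip_width: 0.4
finger_force: 1.8
```

Request:
servo_tool:
  deltas:
    - [[0,0,0.0005],[0,0,0]]
    - [[0,0,0],[0,0,0]]

```text
time: 3.98
tool_pos: [536.7, -213.1, 32.3]
tcp_rot: [3.141, -0.001, -0.169]
contact_force: [1.7, -0.4, 8.0]
grip_width: 0.4
finger_force: 3.5
```

Request:
servo_tool:
  deltas:
    - [[0,0,0.0005],[0,0,0]]
    - [[0,0,0],[0,0,0]]

```text
time: 4.22
tool_pos: [536.6, -213.1, 32.2]
tcp_rot: [3.141, -0.001, -0.169]
contact_force: [-0.2, -1.3, 10.8]
grip_width: 0.5
finger_force: 5.3
```

Request:
servo_tool:
  deltas:
    - [[0,0,0.001],[0,0,0]]
    - [[0,0,0],[0,0,0]]

```text
time: 4.47
tool_pos: [536.7, -213.1, 32.1]
tcp_rot: [3.141, -0.002, -0.169]
contact_force: [-2.3, 1.1, 18.4]
grip_width: 0.4
finger_force: 8.8
```

Request:
servo_tool:
  deltas:
    - [[0,0,-0.03],[0,0,0]]
    - [[0,0,-0.05],[0,0,0]]
    - [[0,0,-0.04],[0,0,-8.3]]
    - [[0,0,0],[0,0,-8.3]]
    - [[0.0015,-0.052,0],[0,0,0]]
    - [[0.0015,-0.052,0],[0,0,0]]
    - [[0.0015,-0.052,0],[0,0,0]]
    - [[0.0015,-0.052,0],[0,0,0]]
    - [[0.002,-0.052,0],[0,0,0]]
    - [[0.002,-0.052,0],[0,0,0]]
    - [[0.002,-0.051,0],[0,0,0]]
    - [[0,0,0],[0,0,0]]
    - [[0,0,0],[0,0,0]]
    - [[0,0,0],[0,0,0]]
  fingers: 0.6

```text
time: 6.22
tool_pos: [504.5, 147.6, 149.9]
tcp_rot: [3.141, 0.001, 0.119]
contact_force: [-0.9, -0.6, 0.4]
grip_width: 55.4
finger_force: 0.0
```

```bash
python3 - <<'E'
from plant import bot
from h import *
T=bot.capture('top');S=bot.capture('side')
cv2.imwrite('pics/t1.png',T[:,:,::-1]);cv2.imwrite('pics/s1.png',S[:,:,::-1])
a=cv2.resize(S[130:270,200:360],None,fx=3.6,fy=3.6,interpolation=cv2.INTER_CUBIC)
cv2.imwrite('pics/c2.png',a[:,:,::-1])
E
```

```text
(no output)
```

View pics/c2.png

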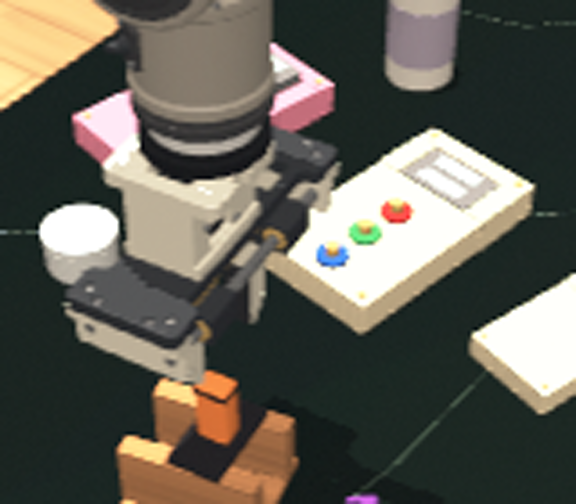

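The insert now looks flush, and the open gripper is above the handle. I'll descend and grasp.

Request:
servo_tool:
  deltas:
    - [[0.001,-0.001,0.025],[0,0,0]]
    - [[0,0,0.025],[0,0,0]]
    - [[0,0,0.015],[0,0,0]]
    - [[0,0,0.01],[0,0,0]]
    - [[0,0,0],[0,0,0]]
    - [[0,0,0],[0,0,0]]

```text
time: 7.08
tool_pos: [506.0, 150.0, 75.9]
tcp_rot: [3.142, -0.001, 0.12]
contact_force: [0.3, 0.2, -0.7]
grip_width: 55.1
finger_force: 0.0
```

Request:
servo_tool:
  deltas:
    - [[0,0,0],[0,0,0]]
    - [[0,0,0],[0,0,0]]
    - [[0,0,0],[0,0,0]]
    - [[0,0,0],[0,0,0]]
    - [[0,0,0],[0,0,0]]
    - [[0,0,0],[0,0,0]]
  fingers: 0

```text
time: 7.82
tool_pos: [505.5, 149.9, 75.2]
tcp_rot: [3.141, -0.0, 0.12]
contact_force: [-1.0, -1.1, 1.3]
grip_width: 17.9
finger_force: 30.0
```

Request:
servo_tool:
  deltas:
    - [[0,0,-0.02],[0,0,0]]
    - [[0,0,-0.04],[0,0,0]]
    - [[0,0,-0.04],[0,0,0]]
    - [[0.001,0.02,0],[0,0,0]]
    - [[0.001,0.04,0],[0,0,0]]
    - [[0.001,0.04,0],[0,0,0]]
    - [[0.001,0.04,0],[0,0,0]]
    - [[0.001,0.04,0],[0,0,0]]
    - [[0.001,0.04,0],[0,0,0]]
    - [[0.001,0.04,0],[0,0,0]]
    - [[0.001,0.029,0],[0,0,0]]
    - [[0,0.01,0.02],[0,0,0]]
    - [[0,0,0.01],[0,0,0]]
    - [[0,0,0],[0,0,0]]
    - [[0,0,0],[0,0,0]]

```text
time: 9.7
tool_pos: [549.6, -145.3, 145.8]
tcp_rot: [3.141, -0.001, 0.121]
contact_force: [-0.0, -1.3, -0.4]
grip_width: 17.5
finger_force: 30.0
```

```bash
python3 - <<'E'
from plant import bot
from h import *
T0=cv2.imread('pics/top0.png')[:,:,::-1].copy();S=cv2.imread('pics/s1.png')[:,:,::-1].copy()
mt,ms=bot.camera_model('top'),bot.camera_model('side')
for n,pt,ps in(('red',(342,206),(309,188)),('green',(326,203),(301,194)),('blue',(309,201),(292,201))):
    a=blob(T0,(pt[0]-6,pt[1]-6,pt[0]+7,pt[1]+7),(17,90,120),(33,255,255));
    b=blob(S,(ps[0]-4,ps[1]-5,ps[0]+5,ps[1]+4),(12,90,120),(33,255,255));
    print(n,a[:2],b[:2],plane(mt,a[0],44).round(1),plane(ms,b[0],44).round(1),tri(mt,a[0],ms,b[0]).round(1))
S=bot.capture('side');o=bot.get_obs();print(o['tool_pos'].round(1),o['tcp_rot'])
cv2.imwrite('pics/s2.png',S[:,:,::-1])
t=o['tool_pos']-[0,0,60];print('tip px side',proj(ms,t),'red px',proj(ms,[549.5,-146,44]))
a=cv2.resize(S[130:230,250:370],None,fx=5,fy=5,interpolation=cv2.INTER_CUBIC)
cv2.imwrite('pics/c3.png',a[:,:,::-1])
E
```

```text
red (array([342.63157895, 205.21052632]), np.int32(19)) (array([309.8, 186.9]), np.int32(10)) [ 549.7 -146.8   44. ] [ 549.6 -142.7   44. ] [ 550.8 -146.8   40.5]
green (array([326.        , 202.64705882]), np.int32(17)) (array([301.18181818, 192.72727273]), np.int32(11)) [ 556.1 -109.7   44. ] [ 555.6 -106.2   44. ] [ 557.  -109.7   40.8]
blue (array([309.3, 200.3]), np.int32(10)) (array([291.875, 199.125]), np.int32(8)) [562.1 -72.3  44. ] [561.8 -67.7  44. ] [563.3 -72.   39.9]
[ 549.7 -145.3  145.9] [ 3.14102215e+00 -1.00951613e-03  1.21254962e-01]
tip px side [311.02276019 175.26648991] red px [310.42770906 186.31366276]
```

View pics/c3.png

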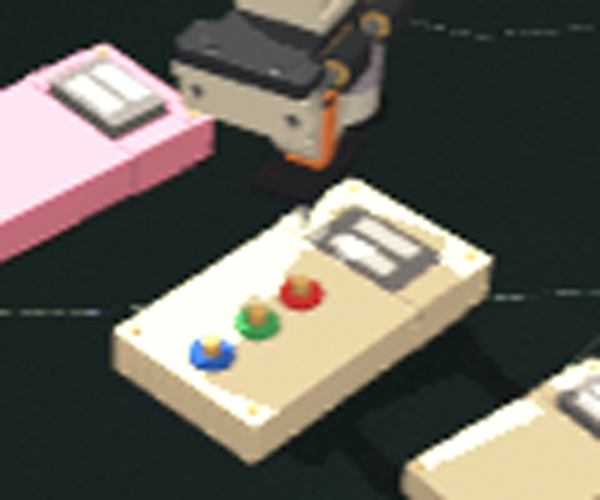

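The tip shows at side-view pixel (311,175), where the model predicts it, directly above the red stud. I'll descend gently.

Request:
servo_tool:
  deltas:
    - [[0,0,0.015],[0,0,0]]
    - [[0,0,0.015],[0,0,0]]
    - [[0,0,0.008],[0,0,0]]
    - [[0,0,0.002],[0,0,0]]
    - [[0,0,0.001],[0,0,0]]
    - [[0,0,0.001],[0,0,0]]
    - [[0,0,0],[0,0,0]]

```text
time: 10.62
tool_pos: [549.5, -146.0, 103.6]
tcp_rot: [3.141, -0.001, 0.12]
contact_force: [0.4, 0.8, 1.0]
grip_width: 18.2
finger_force: 30.0
```

Request:
servo_tool:
  deltas:
    - [[0,0,0.001],[0,0,0]]
    - [[0,0,0.001],[0,0,0]]

```text
time: 10.88
tool_pos: [549.5, -146.0, 101.4]
tcp_rot: [3.141, -0.001, 0.12]
contact_force: [0.0, 0.9, 1.3]
grip_width: 17.7
finger_force: 30.0
```

Request:
servo_tool:
  deltas:
    - [[0,0,0.0005],[0,0,0]]
    - [[0,0,0],[0,0,0]]

```text
time: 11.12
tool_pos: [549.4, -145.9, 100.8]
tcp_rot: [3.141, -0.0, 0.12]
contact_force: [1.0, 0.2, 1.2]
grip_width: 17.7
finger_force: 30.0
```

```bash
python3 - <<'E'
from plant import bot
from h import *
S=bot.capture('side');o=bot.get_obs();print(o['tool_pos'].round(1),o['contact_force'])
a=cv2.resize(S[150:220,270:350],None,fx=7,fy=7,interpolation=cv2.INTER_CUBIC)
cv2.imwrite('pics/c4.png',a[:,:,::-1])
E
```

```text
[ 549.5 -145.9  100.8] [-0.40786718  0.1007897   1.38896618]
```

View pics/c4.png

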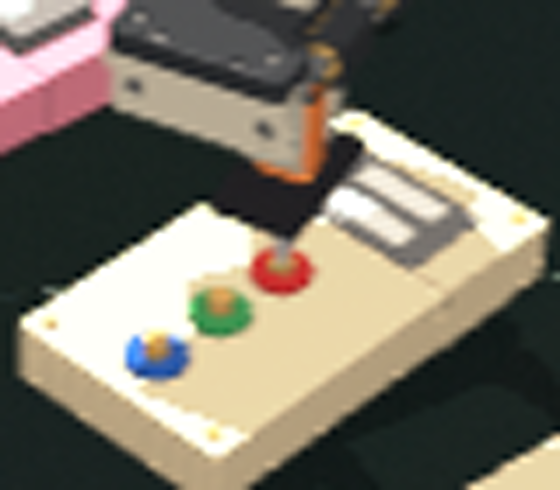

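The needle tip rests on the red stud, which is slightly depressed, at about side pixel (310,188). I'll hold a little longer, then lift and cross to blue.

Request:
servo_tool:
  deltas:
    - [[0,0,0],[0,0,0]]
    - [[0,0,-0.015],[0,0,0]]
    - [[0,0,-0.025],[0,0,0]]
    - [[0,0,0],[0,0,0]]
    - [[0.007,-0.024,0],[0,0,0]]
    - [[0.007,-0.024,0],[0,0,0]]
    - [[0.0075,-0.024,0],[0,0,0]]
    - [[0,0,0],[0,0,0]]
    - [[0,0,0],[0,0,0]]

```text
time: 12.3
tool_pos: [561.7, -72.1, 140.2]
tcp_rot: [3.141, 0.001, 0.121]
contact_force: [-0.6, -0.6, -0.8]
grip_width: 17.7
finger_force: 30.0
```

Request:
servo_tool:
  deltas:
    - [[0.0005,0,0.015],[0,0,0]]
    - [[0,0,0.012],[0,0,0]]
    - [[0,0,0.006],[0,0,0]]
    - [[0,0,0.002],[0,0,0]]
    - [[0,0,0.002],[0,0,0]]
    - [[0,0,0.001],[0,0,0]]
    - [[0,0,0.001],[0,0,0]]
    - [[0,0,0],[0,0,0]]
    - [[0,0,0],[0,0,0]]

```text
time: 13.42
tool_pos: [562.6, -71.8, 101.9]
tcp_rot: [3.141, -0.0, 0.12]
contact_force: [0.3, -1.0, 0.6]
grip_width: 18.0
finger_force: 30.0
```

```bash
python3 - <<'E'
from plant import bot
from h import *
S=bot.capture('side');o=bot.get_obs();print(o['tool_pos'].round(1),o['contact_force'])
a=cv2.resize(S[150:220,270:350],None,fx=7,fy=7,interpolation=cv2.INTER_CUBIC)
cv2.imwrite('pics/c5.png',a[:,:,::-1])
E
```

```text
[562.6 -71.8 101.9] [0.47633123 0.05151045 0.64851278]
```

View pics/c5.png

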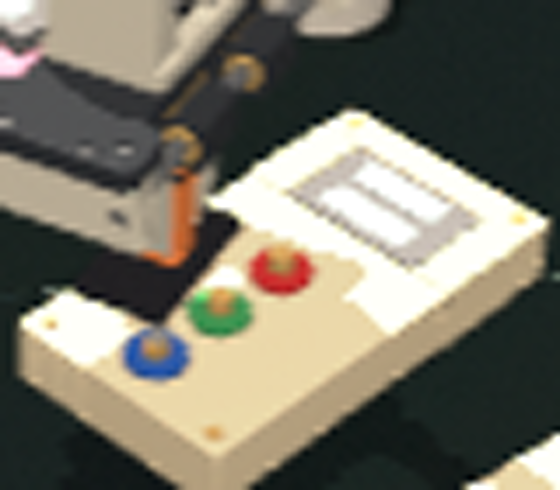

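Request:
servo_tool:
  deltas:
    - [[0,0,0.001],[0,0,0]]
    - [[0,0,0],[0,0,0]]

```text
time: 13.72
tool_pos: [562.6, -71.8, 100.7]
tcp_rot: [3.141, -0.0, 0.12]
contact_force: [0.6, 0.3, 1.4]
grip_width: 17.9
finger_force: 30.0
```

Request:
servo_tool:
  deltas:
    - [[0,0,-0.015],[0,0,0]]
    - [[0,0,-0.03],[0,0,0]]
    - [[0,0,-0.03],[0,0,0]]
    - [[-0.005,-0.035,0],[0,0,0]]
    - [[-0.005,-0.04,0],[0,0,0]]
    - [[-0.005,-0.04,0],[0,0,0]]
    - [[-0.005,-0.04,0],[0,0,0]]
    - [[-0.005,-0.04,0],[0,0,0]]
    - [[-0.005,-0.032,0],[0,0,0]]
    - [[0,0,0],[0,0,0]]
    - [[0,0,0],[0,0,0]]
    - [[0,0,0],[0,0,0]]

```text
time: 15.22
tool_pos: [505.8, 149.1, 175.9]
tcp_rot: [3.141, -0.0, 0.119]
contact_force: [0.4, -0.4, -0.4]
grip_width: 17.7
finger_force: 30.0
```

Request:
servo_tool:
  deltas:
    - [[0,-0.001,0.03],[0,0,0]]
    - [[0,0,0.03],[0,0,0]]
    - [[0,0,0.025],[0,0,0]]
    - [[0,0,0.01],[0,0,0]]
    - [[0,0,0.003],[0,0,0]]
    - [[0,0,0.001],[0,0,0]]
    - [[0,0,0.001],[0,0,0]]
    - [[0,0,0],[0,0,0]]
    - [[0,0,0],[0,0,0]]

```text
time: 16.35
tool_pos: [505.4, 151.1, 76.0]
tcp_rot: [3.142, -0.0, 0.12]
contact_force: [0.5, -0.0, -0.3]
grip_width: 17.8
finger_force: 30.0
```

Request:
servo_tool:
  deltas:
    - [[0,0,0.0005],[0,0,0]]
    - [[0,0,0],[0,0,0]]

```text
time: 16.6
tool_pos: [505.4, 151.0, 75.3]
tcp_rot: [3.142, -0.0, 0.12]
contact_force: [-0.2, 1.0, 0.1]
grip_width: 18.0
finger_force: 30.0
```

Request:
servo_tool:
  deltas:
    - [[0,0,0.0005],[0,0,0]]
    - [[0,0,0],[0,0,0]]

```text
time: 16.85
tool_pos: [505.4, 151.0, 75.2]
tcp_rot: [3.142, -0.0, 0.12]
contact_force: [-1.9, -0.7, 4.8]
grip_width: 17.4
finger_force: 30.0
```

Request:
servo_tool:
  deltas:
    - [[0,0,0],[0,0,0]]
    - [[0,0,0],[0,0,0]]
    - [[0,0,0],[0,0,0]]
    - [[0,0,0],[0,0,0]]
    - [[0,0,-0.01],[0,0,0]]
    - [[0,0,-0.03],[0,0,0]]
    - [[0,0,-0.05],[0,0,0]]
    - [[0,0.04,-0.03],[0,0,0]]
    - [[0,0.06,0],[0,0,0]]
    - [[0,0.06,0],[0,0,0]]
    - [[0,0.06,0],[0,0,0]]
    - [[0,0.06,0],[0,0,0]]
    - [[0,0,0],[0,0,0]]
    - [[0,0,0],[0,0,0]]
  fingers: 0.6

```text
time: 18.6
tool_pos: [538.7, -126.6, 195.0]
tcp_rot: [-3.141, 0.0, 0.12]
contact_force: [-0.4, 0.2, 0.4]
grip_width: 55.1
finger_force: 0.0
```

```bash
python3 - <<'E'
from plant import bot
from h import *
T=bot.capture('top');S=bot.capture('side')
C=np.zeros((420,800,3),np.uint8);a=cv2.resize(S[120:320,120:360],None,fx=2,fy=2);C[:400,:480]=a
b=cv2.resize(T[185:255,175:245],None,fx=4.5,fy=4.5);C[:315,485:800]=b
cv2.imwrite('pics/c6.png',C[:,:,::-1])
E
```

```text
(no output)
```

View pics/c6.png

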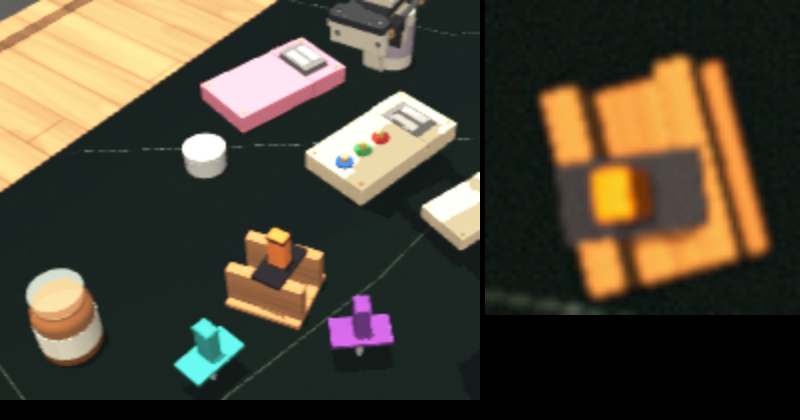

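The probe stands upright across both rails at about side-view pixel (260,245). The insert is flush, and the jar and tin haven't moved.

```bash
python3 -c "
from plant import bot
print(bot.close_job())"
```

```text
the job is handed in; nothing more can be done
None
```

The job is handed in, with no verdict shown: the insert is pressed flush, the probe touched red then blue (about half a second each by my estimate) with green left alone, and it stands upright on its rest with the soap bottle, jar and tin left alone.

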